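# Tip a tension stud end-down into its caddy

## Task

Slide the stud caddy by its tab fully home into the bay of the tipping stand, then lift the tray by its bar so that the steel stud slides out and drops end-down into the caddy's narrow pocket. Lower the tray level again without slamming it, and leave the stud standing in the caddy in the bay and the other things on the cart where they are.

Things in the scene. Friction and masses are not known exactly. Their poses are not given: they have to be found in the camera images.
- tipper: Grey fixed tipping stand, z up; origin on the table at the centre of its bay. The bay is a slot 66 mm wide (walls at y = +-33 mm, 104 mm high, x = -40 to +20 mm), open to +x with flared lead-ins (30 mm high, out to x = +46 mm) and closed by a stop face at x = -32 mm. The tray runs to +y above it.
- bay (a point): Centre of the bay, 6 mm above the table: where the pocket centre must be. The throat above it lies between a deflector face at the stand's y = -20 mm (z = 106 to 190 mm), cheeks at x = +-21 mm, and the tray's lip at y = +18 mm.
- tray (a joint): Angle of the tray: steel trough, inside 28 mm wide and 150 mm long, walls 18 mm high, open at the lip. 0 = level (rest), positive = rear end with the bar lifted, stop at 1.48 rad. It falls back to 0 when let go; the stud slides off at about 0.6 to 1.3 rad and has surely left at 1.4.
- tray_hinge (a point): Hinge axis of the tray at its lip, 118 mm above the table; the axis runs along the stand's x.
- tray_bar (a point): Middle of the tray's lifting bar: a round bar 12 mm thick, 84 mm long along the stand's x, 200 mm from the hinge, 46 mm clear of the tray's rear wall; 122 mm above the table when the tray is level. It moves with the tray on an arc about the hinge.
- caddy: Loose caddy on the table at the open side of the bay; origin on its underside below the pocket centre. Base 60 mm wide (y), 6 mm thick, x = -32 to +130 mm; its -x end enters the bay. Upright square pocket, 44 x 46 mm inside, 52 x 54 outside, rim at z = 100 mm. Pull tab: upright plate 10 mm thick (y), 40 mm long (x), centred at x = +100 mm, top at z = 90 mm.
- caddy_pocket (a point): Centre of the pocket's floor, 6 mm above the caddy's underside (pocket 94 mm deep).
- caddy_tab (a point): Centre of the tab's top edge.
- stud: Steel tension stud, threaded at both ends, 24 mm diameter, 120 mm long along its y, lying lengthwise in the tray, 0.4 kg. Origin at its middle.
- nut_a: galvanized hex tension nut, 72 mm across corners, 30 mm high, lying flat; bystander; origin under its centre
- nut_b: second such nut, same size; bystander
- spacer: orange polymer spacer ring, 90 mm outside, 64 mm inside, 18 mm high, lying flat; bystander; origin under its centre
- plug: knurled brass inspection plug, 68 mm high, 54 mm head over a 36 mm shank, standing head up; bystander; origin under its centre
- clamp: bar clamp 325 mm long (along its x) gripping a black rubber seal segment, about 75 mm high, lying on its bar; bystander; origin under the middle of its bar
- wrench: steel wrench 200 mm long, lying along its x; bystander

How it is judged:
By the outcome, as a careful person would: the job done as asked, in the order asked, and still so for the second after the job is handed in, with the robot touching nothing.
It also fails if it takes over 67 s, if anything falls off the work surface, if the arm or the gripper's body presses on something with over 40 N, if the wrist force passes 120 N, or if a joint passes its speed limit or range.

## Robot

A 6-joint arm with a two-finger parallel gripper is mounted at the origin on the work surface. World frame = base frame: x ahead of the robot, y to its left, z up, the work surface at z = 0. Lengths are in m, angles in rad, forces in N, time in s.
With the tool pointing down it reaches from about 0.3 to 0.75 m from the base axis. Payload 8.5 kg.
Tool frame: the origin (TCP) lies at the very end of the fingers, on their centre line; the grasp point (between the pads) lies 19 mm behind it; z points along the fingers, y is the line along which they close (so a half turn about z gives the same grasp; the last joint's range is limited). The gripper opens to 85 mm and grips with 20 to 120 N. Pads are 22 mm wide; open, the fingers measure 114 mm over their backs; the gripper's body (76 mm by 85 mm) begins 54 mm behind the grasp point. The pads swing forward as they close: fully open they stand 13 mm farther back than shut.
Start: joints at [1.007, 0.381, 1.297, -0, 1.464, -0.215], TCP at [0.188, 0.517, 0.231] pointing down, gripper open.
Joint ranges: [-3.11, 3.11], [-0.89, 2.33], [0.22, 2.48], [-1.42, 4.56], [0.17, 2.85], [-2.88, 2.88]. Speed limits (rad/s): [2.39, 2.39, 3.14, 3.14, 3.14, 3.14].

## Interface

Orientations are given as a unit quaternion [w, x, y, z].
In Python, from station import observe, camera, finish_job, search_frame gives the robot as it stands.
- The arm moves only by the tool apply_moves, never from a script. Its argument "moves" is a list of rows, each a list of 2 entries, a list of its own where there are three numbers: the shift along the world's x, y, z in cm, then the turn, a rotation vector about the world's x, y, z in degrees. A call has 1 to 12 rows; each row is the pose to reach, as a shift and turn from the pose commanded when the call began; what a row does not reach only later rows make up. A row lasts 1/8 s, in which the tool goes at most 62.5 mm and 10.7 degrees, less where a joint would pass 70% of its speed; a pose out of reach is approached as far as the arm can. A call with a gripper value outside its range is refused whole. "jaw" is the finger opening in cm, from 0 to 8.54, set as the call begins (left out, the last holds). The fingers move at their own pace and stop on an object; "newtons" is the grip in N (left out, the last holds). Time passes only in rows, so rows that repeat a pose let the fingers close. It gives the time, the measured TCP pose, the force, the opening and the grip force at its end, in the units of the state.
- observe(): the state, without advancing time (a new reading comes with each control period).
- camera(name): name is "scene" or "side" or "wrist"; returns a dict with "img" (384x512x3 uint8, red, green, blue), "fx", "fy", "cx", "cy" (pixels), "T" (4x4, takes a point from camera to world coordinates). Camera axes: x right, y down, z forward; pixel columns grow to the right and rows downward; lengths in m; the calibration is good to about 2 mm. The wrist camera is an equidistant fisheye: a pixel r from the principal point sees the ray r / f radians off the axis. A picture is of the moment at which its call begins. There is no depth.
- finish_job(): hands the job in; it is judged then, once.
Trained networks look in a picture, given as the dict that the camera call returned (one of the last four; its "shot" number tells which), for a name from the list of things; names that differ only in an ending like _2 or _b are one class to them, and where a whole thing is asked for, a point or a joint stands for the part that bears it (a point fixed in the world has none). Each returns a list of dicts, best first, with "score" (0 to 1); they miss things now and then, are a little off and sometimes report something else, mostly with a low value. They report only what shows in the picture. A call takes as long as a camera call.
- search_frame(picture, target): "centre" ([x, y, z] in m, in world coordinates, good to about 4 mm: the middle of the surface that is visible of it).
The state is a dict: "clock": time; "q": joint angles; "qd": joint speeds; "joint_efforts": joint torques, N m; "position": TCP position; "tool_rot": TCP orientation; "wrist_force": force on the tool from outside, world axes, zero at the start; "moment": the same for the moment, N m; "width": finger opening in m; "grip_force": force on a finger pad.
Only numpy, scipy, OpenCV 4.12 (cv2) and the standard library are available. Lean on these libraries where they do the work, as an engineer would, in place of code of your own. Each camera call takes 0.05 s, during which the arm holds its last target. There are 200 camera calls.

## Working session

There is one attempt and no reset: what is moved stays moved. The work goes in short steps, Python scripts to look and compute and a tool call to move; the robot and the scene stay as the last step left them, time stands still between calls to the robot, and variables do not carry over. Pictures are saved under pics/ and viewed, at most 10 in all, crops included, and the job is handed in when it is done.

Besides the shell and the picture viewer there is one more tool, called after ">>>" in YAML: its name, and indented under it one key for each argument. apply_moves: Moves the arm, as the interface text tells. Its arguments: {"type":"object","properties":{"moves":{"type":"array","items":{"type":"array"}},"jaw":{"type":"number"},"newtons":{"type":"number"}},"required":["moves"]}

```bash
mkdir -p pics; cat > h.py <<'E'
import numpy as np,cv2
from station import *
def save(n,p): cv2.imwrite(f'pics/{n}.png',p['img'][:,:,::-1])
def proj(p,X):
    c=np.linalg.inv(p['T'])@np.r_[X,1]; return (round(p['fx']*c[0]/c[2]+p['cx'],1),round(p['fy']*c[1]/c[2]+p['cy'],1))
E
python3 - <<'E'
from h import *
np.set_printoptions(precision=4,suppress=True)
a=camera('scene');b=camera('side');save('scene',a);save('side',b)
cv2.imwrite('pics/both.png',cv2.resize(np.vstack([a['img'],b['img']])[:,:,::-1],None,fx=.78,fy=.78))
for n,p in(('scene',a),('side',b)):
    print(n,p['T'],p['fx'],p['cx'],p['cy'])
    for t in ['tipper','tray','tray_bar','tray_hinge','caddy','caddy_pocket','caddy_tab','stud','nut_a','spacer','plug','clamp','wrench']:
        for r in search_frame(p,t)[:2]: print(t,np.round(r['centre'],4),round(r['score'],2),proj(p,r['centre']))
print(observe())
E
```

```text
scene [[-0.2285  0.6319 -0.7406  1.6294]
 [ 0.9735  0.155  -0.1681  0.1848]
 [ 0.0086 -0.7594 -0.6506  1.0362]
 [ 0.      0.      0.      1.    ]] 438.37992407883127 253.31085196441668 195.0583581481076
tipper [ 0.4512 -0.0896  0.1084] 0.69 (np.float64(251.6), np.float64(171.3))
tipper [ 0.4647 -0.2634  0.0603] 0.42 (np.float64(203.5), np.float64(177.1))
tray [0.4536 0.0035 0.1235] 0.87 (np.float64(278.0), np.float64(172.2))
tray [ 0.4536 -0.0818  0.114 ] 0.3 (np.float64(253.7), np.float64(170.8))
tray_bar [0.4569 0.0048 0.1224] 0.8 (np.float64(278.2), np.float64(173.1))
tray_hinge [ 0.4529 -0.082   0.1145] 0.57 (np.float64(253.7), np.float64(170.5))
caddy [ 0.5673 -0.1035  0.045 ] 0.66 (np.float64(239.5), np.float64(206.0))
caddy_pocket [ 0.5674 -0.1085  0.041 ] 0.73 (np.float64(238.1), np.float64(206.7))
stud [ 0.4482 -0.0269  0.1413] 0.51 (np.float64(269.8), np.float64(165.8))
nut_a [0.6896 0.1292 0.0318] 0.66 (np.float64(302.4), np.float64(246.8))
nut_a [0.6014 0.0487 0.0313] 0.58 (np.float64(281.9), np.float64(223.3))
spacer [ 0.6493 -0.3054  0.0141] 0.57 (np.float64(175.3), np.
[... 1593 characters left out ...]
61  -0.1167  0.0472] 0.55 (np.float64(266.2), np.float64(226.1))
clamp [0.5252 0.3813 0.0554] 0.95 (np.float64(150.1), np.float64(141.5))
wrench [ 0.6009 -0.4927  0.0058] 0.75 (np.float64(382.2), np.float64(313.8))
{'clock': 1.4, 'q': array([ 1.0067,  0.3806,  1.2974,  0.0001,  1.4636, -0.2153]), 'qd': array([-0.    , -0.0006, -0.0022,  0.0003,  0.0001,  0.0001]), 'joint_efforts': array([  0.0016, -44.8319, -23.1467,  -0.    ,   0.0004,   0.    ]), 'position': array([0.1879, 0.5169, 0.2313]), 'tool_rot': array([-0.    ,  0.1735,  0.9848,  0.    ]), 'wrist_force': array([ 0.2925, -0.318 ,  0.0883]), 'moment': array([-0.0065,  0.0208, -0.0159]), 'grip_force': 0.0, 'width': 0.08525457167891598}
```

View pics/scene.png

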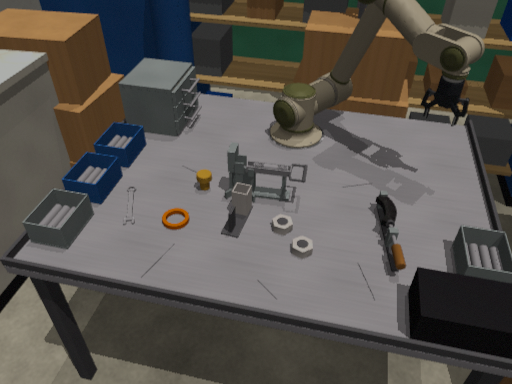

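View pics/side.png

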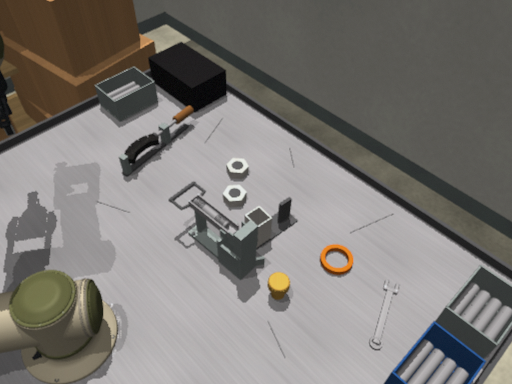

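The scene shows the stand at (262,178), caddy pocket at (242,198), tab at (232,218) and bar at about (299,172). In the side view the bar is at (187,194), the pocket rim at (258,217) and the tab at (285,210). The two views disagree by about 2 cm in x, so I'll triangulate from zoomed crops.

```bash
python3 - <<'E'
import cv2,numpy as np
a=cv2.imread('pics/scene.png')[140:240,215:315];b=cv2.imread('pics/side.png')[170:280,165:300]
a=cv2.resize(a,None,fx=5.6,fy=5.6,interpolation=cv2.INTER_CUBIC)[:, :]
b=cv2.resize(b,None,fx=5.6,fy=5.6,interpolation=cv2.INTER_CUBIC)
for im,x0,y0 in((a,215,140),(b,165,170)):
    for u in range(x0//10*10+10,x0+140,10):
        cv2.line(im,(int((u-x0)*5.6),0),(int((u-x0)*5.6),6),(0,0,255),1); cv2.putText(im,str(u),(int((u-x0)*5.6)-10,18),0,.35,(0,0,255),1)
    for v in range(y0//10*10+10,y0+140,10):
        cv2.line(im,(0,int((v-y0)*5.6)),(6,int((v-y0)*5.6)),(0,0,255),1); cv2.putText(im,str(v),(8,int((v-y0)*5.6)+4),0,.35,(0,0,255),1)
cv2.imwrite('pics/za.png',a);cv2.imwrite('pics/zb.png',b)
E
```

```text
(no output)
```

View pics/za.png

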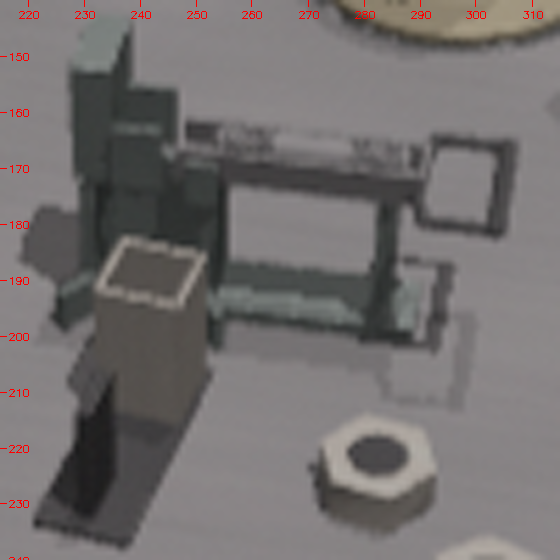

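View pics/zb.png

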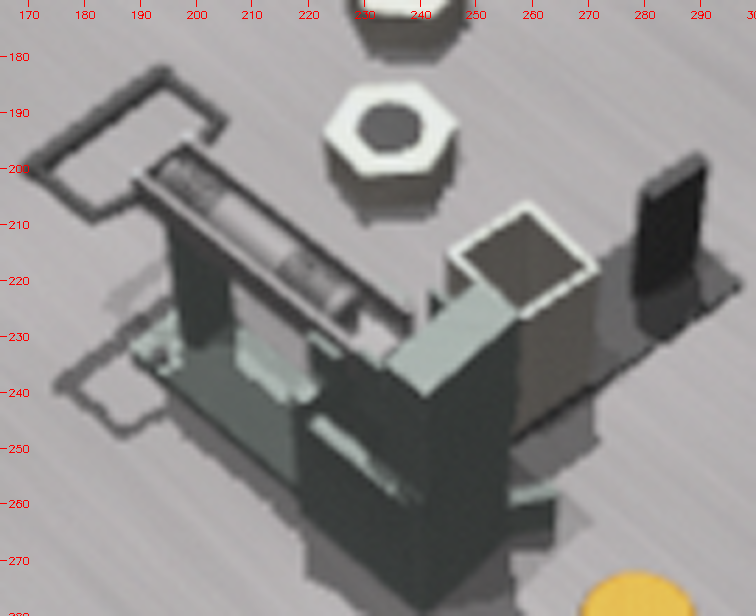

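```bash
cat >> h.py <<'E'
def ray(p,u,v):
    d=np.array([(u-p['cx'])/p['fx'],(v-p['cy'])/p['fy'],1]); d=p['T'][:3,:3]@d; return p['T'][:3,3],d/np.linalg.norm(d)
def rayf(p,u,v):
    x,y=(u-p['cx']),(v-p['cy']); r=np.hypot(x,y)+1e-9; t=r/p['fx']; d=np.array([x/r*np.sin(t),y/r*np.sin(t),np.cos(t)]); return p['T'][:3,3],p['T'][:3,:3]@d
def tri(rays):
    A=np.zeros((3,3));b=np.zeros(3)
    for o,d in rays: P=np.eye(3)-np.outer(d,d);A+=P;b+=P@o
    X=np.linalg.solve(A,b); return X,max(np.linalg.norm((np.eye(3)-np.outer(d,d))@(X-o)) for o,d in rays)
E
python3 - <<'E'
from h import *
a=camera('scene');b=camera('side')
A=lambda u,v:(u/5.6+215,v/5.6+140);B=lambda u,v:(u/5.6+165,v/5.6+170)
for n,s,t in [('rim++',(182,306),(527,200)),('rim+-',(95,298),(600,268)),('rim--',(125,237),(522,318)),('rim-+',(207,250),(447,252)),
('bar mid',(503,187),(98,122)),('bar +x',(497,229),(163,76)),('bar -x',(508,146),(37,168)),('tab',(97,398),(675,172)),('nut',(378,456),(390,127)),('stud+y end',(402,155),(172,165)),('stud -y',(222,142),(345,312)),
('base+x+y',(125,548),(742,285)),('defl ',(75,70),(425,392))]:
    X,e=tri([ray(a,*A(*s)),ray(b,*B(*t))]); print(n,np.round(X,4),round(e,4))
E
```

```text
rim++ [ 0.567  -0.0779  0.0996] 0.002
rim+- [ 0.566  -0.1304  0.0946] 0.0012
rim-- [ 0.5139 -0.1271  0.1003] 0.0027
rim-+ [ 0.5151 -0.0751  0.1014] 0.002
bar mid [0.436  0.0917 0.1206] 0.0016
bar +x [0.4785 0.0936 0.121 ] 0.0022
bar -x [0.3956 0.0887 0.1216] 0.002
tab [ 0.6417 -0.1093  0.0864] 0.0019
nut [0.5908 0.0479 0.029 ] 0.001
stud+y end [0.4378 0.0311 0.1367] 0.001
stud -y [ 0.4425 -0.083   0.1282] 0.002
base+x+y [ 0.6699 -0.1114 -0.0165] 0.0261
defl  [ 0.4266 -0.1693  0.1613] 0.0095
```

>>> apply_moves:
  moves:
    - [[3.5, -5, 2], [0, 0, 2]]
    - [[7, -10, 3], [0, 0, 4]]
    - [[10.5, -15, 3], [0, 0, 6]]
    - [[14, -20, 3], [0, 0, 8]]
    - [[17.5, -25, 3], [0, 0, 10]]
    - [[21, -30, 3], [0, 0, 12]]
    - [[25, -35, 3], [0, 0, 14]]
    - [[29, -40, 3], [0, 0, 16]]
    - [[33, -45, 3], [0, 0, 16.5]]
    - [[37.4, -49.5, 3], [0, 0, 16.5]]
    - [[37.4, -49.5, 3], [0, 0, 16.5]]
    - [[37.4, -49.5, 3], [0, 0, 16.5]]
  jaw: 6

```text
clock: 3.0
position: [0.5618, 0.022, 0.2611]
tool_rot: [-0.0, 0.031, 1.0, 0.0]
wrist_force: [0.5, -0.4, -0.5]
width: 0.0601
grip_force: 0.0
```

```bash
python3 - <<'E'
from h import *
p=camera('wrist'); save('w1',p); import pickle; pickle.dump(p,open('w1.pkl','wb'))
cv2.imwrite('pics/w1z.png',cv2.resize(p['img'][:,:,::-1],(800,600),interpolation=cv2.INTER_CUBIC))
print(p['T'],p['fx'],p['cx'],p['cy'],observe()['position'])
E
```

```text
[[ 6.03227176e-02  9.53770925e-01  2.94418398e-01  4.88231364e-01]
 [ 9.98178921e-01 -5.76085866e-02 -1.78911042e-02  2.73875765e-02]
 [-1.02987236e-04  2.94961479e-01 -9.55509139e-01  4.03745426e-01]
 [ 0.00000000e+00  0.00000000e+00  0.00000000e+00  1.00000000e+00]] 297.3186396354542 254.7577955875688 185.7896840505233 [0.56139268 0.02259358 0.26138113]
```

View pics/w1z.png

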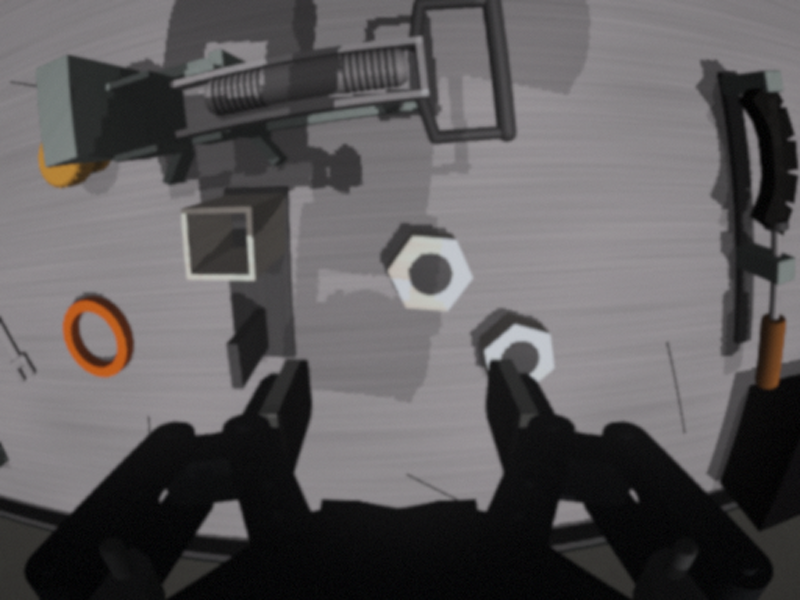

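The wrist view shows the pocket rim with corners at (183,208), (253,207), (256,279) and (189,280), and the bar from (492,2) to (508,132). The tray rails run from (175,85) to (425,40) and from (178,135) to (430,95). The tab is at about (250,345).

```bash
python3 - <<'E'
from h import *
import pickle
w=pickle.load(open('w1.pkl','rb'))
a=camera('scene');b=camera('side')
A=lambda u,v:(u/5.6+215,v/5.6+140);B=lambda u,v:(u/5.6+165,v/5.6+170);W=lambda u,v:(u/1.5625,v/1.5625)
for n,s,t,k in [('rim++',(182,306),(527,200),(256,279)),('rim+-',(95,298),(600,268),(189,280)),('rim--',(125,237),(522,318),(183,208)),('rim-+',(207,250),(447,252),(253,207)),
('bar mid',(503,187),(98,122),(500,68)),('bar +x',(497,229),(163,76),(508,132)),('bar -x',(508,146),(37,168),(491,5)),('nut',(378,456),(390,127),(431,273))]:
    R=[ray(a,*A(*s)),ray(b,*B(*t)),rayf(w,*W(*k))]
    o,d=R[2]; z=tri(R)[0][2]
    X,e=tri(R); print(n,np.round(X,4),round(e,4),'wrist only',np.round(o+d*(z-o[2])/d[2],4))
for n,q,z in [('raL',[(175,85),(425,40)],.139),('raR',[(178,135),(430,95)],.139),('stud',[(210,93),(408,68)],.14),('barline',[(492,5),(508,130)],.122),('armR',[(438,138),(510,134)],.122)]:
    P=[(lambda o,d:o+d*(z-o[2])/d[2])(*rayf(w,*W(*k))) for k in q]; D=P[1]-P[0]; print(n,np.round(P,4),np.degrees(np.arctan2(D[1],D[0])))
for t in ['tray_bar','caddy_tab','caddy_pocket','bay','tray_hinge','caddy']:
    w2=w
    try: print(t,[(np.round(r['centre'],4),round(r['score'],2)) for r in search_frame(camera('wrist') if t=='tray_bar' else w2,t)[:1]])
    except Exception as e: print(t,e)
E
```

```text
rim++ [ 0.5673 -0.0776  0.0996] 0.0021 wrist only [ 0.5676 -0.0774  0.0996]
rim+- [ 0.5658 -0.1311  0.0953] 0.0019 wrist only [ 0.566  -0.1325  0.0953]
rim-- [ 0.5132 -0.1269  0.0997] 0.0032 wrist only [ 0.5122 -0.126   0.0997]
rim-+ [ 0.5161 -0.074   0.1008] 0.0025 wrist only [ 0.517  -0.0724  0.1008]
bar mid [0.4372 0.092  0.1206] 0.002 wrist only [0.4386 0.0922 0.1206]
bar +x [0.4787 0.0941 0.121 ] 0.0025 wrist only [0.4788 0.0949 0.121 ]
bar -x [0.3964 0.0891 0.1214] 0.0022 wrist only [0.3975 0.0894 0.1214]
nut [0.5906 0.0482 0.0288] 0.0014 wrist only [0.5903 0.0488 0.0288]
raL [[ 0.4325 -0.1039  0.139 ]
 [ 0.4245  0.0463  0.139 ]] 93.06667893505835
raR [[ 0.4639 -0.1042  0.139 ]
 [ 0.457   0.0471  0.139 ]] 92.61532304187591
stud [[ 0.442  -0.0803  0.14  ]
 [ 0.4409  0.0358  0.14  ]] 90.56685563720347
barline [[0.3977 0.0899 0.122 ]
 [0.4776 0.0947 0.122 ]] 3.4456791847137134
armR [[0.4815 0.0517 0.122 ]
 [0.4801 0.0959 0.122 ]] 91.78294895247957
tray_bar [(array([0.447 , 0.0359, 0.1243]), 0.79)]
caddy_tab [(array([ 0.5562, -0.1069,  0.0431]), 0.91)]
caddy_pocket []
bay [(array([ 0.4449, -0.099 ,  0.1301]), 0.58)]
tray_hinge [(array([ 0.4503, -0.0989,  0.1294]), 0.75)]
caddy [(array([ 0.554 , -0.1063,  0.041 ]), 0.7)]
```

>>> apply_moves:
  moves:
    - [[1, -2, 0], [0, 0, 10.5]]
    - [[2, -4, 0], [0, 0, 21]]
    - [[3, -6, 0], [0, 0, 31.5]]
    - [[4, -8, 0], [0, 0, 42]]
    - [[5, -10, 0], [0, 0, 52.5]]
    - [[6, -12, 0], [0, 0, 63]]
    - [[7, -13, 0], [0, 0, 73.5]]
    - [[8, -13, -1], [0, 0, 84]]
    - [[8, -13, -2], [0, 0, 94.5]]
    - [[8, -13, -3], [0, 0, 105]]
    - [[8, -13, -4], [0, 0, 115.5]]
    - [[8, -13, -5], [0, 0, 126]]

```text
clock: 5.0
position: [0.6296, 0.0321, 0.1815]
tool_rot: [-0.045, -0.601, 0.792, -0.097]
wrist_force: [0.7, -0.4, -0.3]
width: 0.0601
grip_force: 0.0
```

```bash
python3 - <<'E'
from h import *
from scipy.spatial.transform import Rotation as R
o=observe();print(o['q'],o['position'])
w,x,y,z=o['tool_rot'];M=R.from_quat([x,y,z,w]);print(M.as_matrix().round(3))
for psi in (86.5,-93.5):
    a=np.radians(psi); ty=np.array([np.cos(a),np.sin(a),0]);tz=np.array([0,0,-1]);T=R.from_matrix(np.c_[np.cross(ty,tz),ty,tz])
    print(psi,np.degrees((T*M.inv()).as_rotvec()))
E
```

```text
[-0.05197945  0.55137088  1.17019131 -0.21073504  1.3675708  -2.88335376] [0.62957042 0.03207829 0.18145579]
[[-0.274 -0.961  0.045]
 [-0.943  0.259 -0.207]
 [ 0.188 -0.099 -0.977]]
86.5 [ 11.83780374  -5.95412122 -77.54342792]
-93.5 [  6.30803624  12.54144687 101.7036241 ]
```

>>> apply_moves:
  moves:
    - [[0, 0, 2], [0, 0, 0]]
    - [[0, 0, 4], [0, 0, 0]]

```text
clock: 5.25
position: [0.6287, 0.0369, 0.2205]
tool_rot: [-0.046, -0.597, 0.795, -0.098]
wrist_force: [0.1, -0.2, -0.1]
width: 0.06
grip_force: 0.0
```

```bash
python3 - <<'E'
from h import *
o=observe();print(o['q'],o['position'],o['tool_rot'])
E
```

```text
[-0.04288766  0.5240894   1.10461136 -0.21144808  1.46153451 -2.88338937] [0.62873639 0.03685633 0.22051233] [-0.04604857 -0.59664656  0.79517457 -0.09792758]
```

>>> apply_moves:
  moves:
    - [[0, 0, 0], [1.5, -0.75, -9.7]]
    - [[0, -1, 0], [3, -1.5, -19.4]]
    - [[0, -2, 0], [4.5, -2.25, -29.1]]
    - [[0, -3, 0], [6, -3, -38.8]]
    - [[0, -5, 0], [7.4, -3.75, -48.5]]
    - [[0, -7, 0], [8.9, -4.5, -58.2]]
    - [[0, -9, 0], [10.4, -5.2, -67.9]]
    - [[0, -11, 0], [11.8, -5.95, -77.5]]
    - [[0.6, -14, 0], [11.8, -5.95, -77.5]]
    - [[0.6, -14, 0], [11.8, -5.95, -77.5]]

```text
clock: 6.5
position: [0.635, -0.1053, 0.2199]
tool_rot: [-0.002, 0.037, 0.999, -0.0]
wrist_force: [-0.0, 0.0, -0.3]
width: 0.0601
grip_force: 0.0
```

>>> apply_moves:
  moves:
    - [[0, 0, 0], [0, 0, -10.6]]
    - [[0, 0, 0], [0, 0, -21.2]]
    - [[0, 0, 0], [0, 0, -31.8]]
    - [[0, 0, 0], [0, 0, -42.4]]
    - [[0, 0, 0], [0, 0, -53]]
    - [[0, 0, 0], [0, 0, -63.6]]
    - [[0, 0, 0], [0, 0, -74.2]]
    - [[0, 0, 0], [0, 0, -84.8]]
    - [[0, 0, 0], [0, 0, -95.4]]
    - [[0, 0, 0], [0, 0, -106]]
    - [[0, 0, 0], [0, 0, -116.6]]
    - [[0, 0, 0], [0, 0, -127]]

```text
clock: 8.0
position: [0.6349, -0.1024, 0.2203]
tool_rot: [-0.001, 0.911, 0.412, 0.002]
wrist_force: [-0.4, -0.5, -0.0]
width: 0.0599
grip_force: 0.0
```

>>> apply_moves:
  moves:
    - [[0, 0, 0], [0, 0, -10.6]]
    - [[0, 0, 0], [0, 0, -21.2]]
    - [[0, 0, 0], [0, 0, -31.8]]
    - [[0, 0, 0], [0, 0, -42.4]]
    - [[0, 0, 0], [0, 0, -53]]
    - [[0, 0, 0], [0, 0, -53]]

```text
clock: 8.75
position: [0.6349, -0.1027, 0.2203]
tool_rot: [-0.0, 0.999, -0.034, 0.002]
wrist_force: [-0.2, 0.4, 0.9]
width: 0.0598
grip_force: 0.0
```

```bash
python3 - <<'E'
from h import *
from scipy.spatial.transform import Rotation as R
o=observe();print(o['q'],o['position'],o['clock'])
w,x,y,z=o['tool_rot'];M=R.from_quat([x,y,z,w]);print(M.as_matrix().round(3))
psi=-93.5
a=np.radians(psi); ty=np.array([np.cos(a),np.sin(a),0]);tz=np.array([0,0,-1]);T=R.from_matrix(np.c_[np.cross(ty,tz),ty,tz])
print(psi,np.degrees((T*M.inv()).as_rotvec()))
p=camera('wrist');save('w2',p);cv2.imwrite('pics/w2z.png',cv2.resize(p['img'][:,:,::-1],(800,600),interpolation=cv2.INTER_CUBIC))
print(p['T'][:3,3])
import pickle; pickle.dump(p,open('w2.pkl','wb'))
E
```

```text
[-0.34483441  0.55374883  1.03446562  0.00192963  1.55024001  1.29440853] [ 0.63488118 -0.10266259  0.22034268] 8.75
[[ 0.998 -0.068  0.004]
 [-0.068 -0.998  0.001]
 [ 0.004 -0.001 -1.   ]]
-93.5 [-0.04401119  0.20642745  0.42380103]
[ 0.71144075 -0.10709907  0.36323845]
```

View pics/w2z.png

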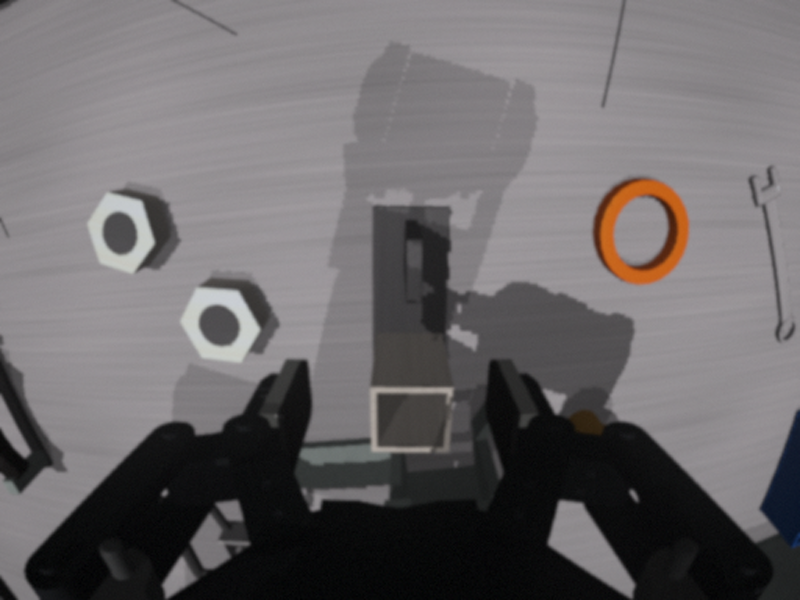

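The second wrist view shows the tab top from (414,240) to (414,301), the pocket rim at (372–452, 388–452) and the caddy squarely aligned with the tool.

```bash
python3 - <<'E'
from h import *
import pickle
w=pickle.load(open('w2.pkl','rb'))
for n,k,z in [('tab+',(414,240),.09),('tab-',(414,301),.09),('r+ +y',(372,388),.1),('r+ -y',(452,388),.1),('r- +y',(372,452),.1),('r- -y',(451,452),.1),('base+x+y',(373,206),.006),('base+x-y',(451,207),.006)]:
    o,d=rayf(w,k[0]/1.5625,k[1]/1.5625); print(n,np.round(o+d*(z-o[2])/d[2],4))
E
```

```text
tab+ [ 0.6589 -0.1129  0.09  ]
tab- [ 0.6205 -0.1107  0.09  ]
r+ +y [ 0.5667 -0.0803  0.1   ]
r+ -y [ 0.5629 -0.1318  0.1   ]
r- +y [ 0.5151 -0.0755  0.1   ]
r- -y [ 0.5109 -0.1304  0.1   ]
base+x+y [ 0.6716 -0.0848  0.006 ]
base+x-y [ 0.667  -0.1449  0.006 ]
```

>>> apply_moves:
  moves:
    - [[0.5, -0.9, -5], [0, 0.2, -0.6]]
    - [[0.5, -0.9, -10], [0, 0.2, -0.6]]
    - [[0.5, -0.9, -13], [0, 0.2, -0.6]]
    - [[0.5, -0.9, -15], [0, 0.2, -0.6]]
    - [[0.5, -0.9, -16.3], [0, 0.2, -0.6]]
    - [[0.5, -0.9, -16.3], [0, 0.2, -0.6]]
  jaw: 5

```text
clock: 9.55
position: [0.6397, -0.1123, 0.0568]
tool_rot: [-0.0, 0.999, -0.04, -0.0]
wrist_force: [0.3, -0.0, 0.4]
width: 0.0497
grip_force: 0.0
```

>>> apply_moves:
  moves:
    - [[0, 0, 0], [0, 0, 0]]
    - [[0, 0, 0], [0, 0, 0]]
    - [[0, 0, 0], [0, 0, 0]]
    - [[0, 0, 0], [0, 0, 0]]
    - [[0, 0, 0], [0, 0, 0]]
  jaw: 0.3
  newtons: 40

```text
clock: 10.18
position: [0.6403, -0.1126, 0.0582]
tool_rot: [-0.0, 0.999, -0.041, 0.001]
wrist_force: [-0.9, 0.9, 5.9]
width: 0.0096
grip_force: 40.7
```

>>> apply_moves:
  moves:
    - [[0.1, -0.1, 0], [0, 0, 2]]
    - [[0.2, -0.2, 0], [0, 0, 4]]
    - [[0.3, -0.3, 0], [0, 0, 6]]
    - [[0.3, -0.35, 0], [0, 0, 7.5]]
    - [[0.3, -0.35, 0], [0, 0, 7.5]]

```text
clock: 10.8
position: [0.6431, -0.1158, 0.0582]
tool_rot: [-0.0, 1.0, 0.025, 0.001]
wrist_force: [-2.8, 3.2, 6.9]
width: 0.0097
grip_force: 40.9
```

>>> apply_moves:
  moves:
    - [[-1, -0.05, 0], [0, 0, 0]]
    - [[-2, -0.1, 0], [0, 0, 0]]
    - [[-3, -0.16, 0], [0, 0, 0]]
    - [[-4, -0.21, 0], [0, 0, 0]]
    - [[-4, -0.21, 0], [0, 0, 0]]

```text
clock: 11.42
position: [0.6026, -0.1186, 0.0582]
tool_rot: [0.0, 1.0, 0.025, 0.0]
wrist_force: [-2.3, -0.4, 8.9]
width: 0.0094
grip_force: 41.2
```

```bash
python3 - <<'E'
from h import *
a=camera('scene');b=camera('side')
a2=cv2.resize(a['img'][140:250,205:315],(560,560),interpolation=cv2.INTER_CUBIC); b2=cv2.resize(b['img'][190:280,190:300],None,fx=5,fy=5,interpolation=cv2.INTER_CUBIC)
o=np.zeros((600,800,3),np.uint8); a2=cv2.resize(a['img'][150:240,215:285],None,fx=5,fy=5,interpolation=cv2.INTER_CUBIC); b2=cv2.resize(b['img'][190:280,200:290],None,fx=5,fy=5,interpolation=cv2.INTER_CUBIC)
o[:450,:350]=a2;o[:450,350:800]=b2;cv2.imwrite('pics/mid.png',o[:450,:,::-1])
E
```

```text
(no output)
```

View pics/mid.png

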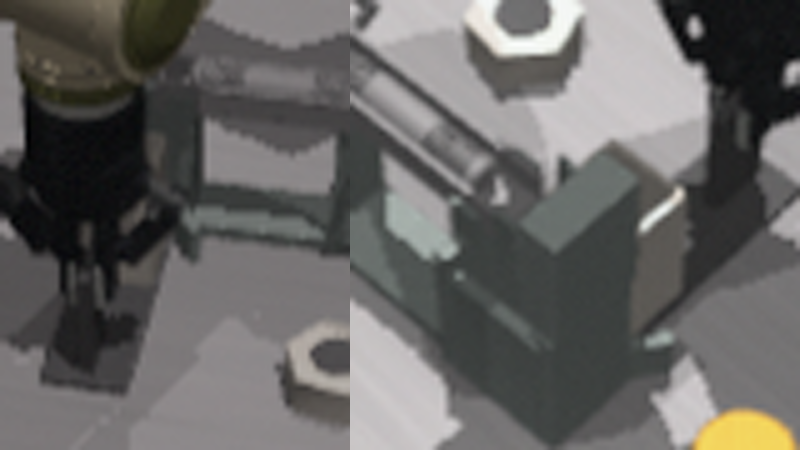

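The scene half shows the gripper on the tab at (90,290). The side half shows the pocket lined up behind the stand's post at (660,230), with low force, so I continue.

>>> apply_moves:
  moves:
    - [[-0.8, -0.04, 0], [0, 0, 0]]
    - [[-1.6, -0.08, 0], [0, 0, 0]]
    - [[-2.4, -0.13, 0], [0, 0, 0]]
    - [[-3, -0.16, 0], [0, 0, 0]]
    - [[-3, -0.16, 0], [0, 0, 0]]

```text
clock: 12.15
position: [0.5732, -0.1202, 0.0582]
tool_rot: [0.0, 1.0, 0.025, 0.001]
wrist_force: [1.8, -0.1, 7.7]
width: 0.0093
grip_force: 41.1
```

>>> apply_moves:
  moves:
    - [[-0.5, -0.03, 0], [0, 0, 0]]
    - [[-1, -0.05, 0], [0, 0, 0]]
    - [[-1.5, -0.08, 0], [0, 0, 0]]
    - [[-1.9, -0.1, 0], [0, 0, 0]]
    - [[-1.9, -0.1, 0], [0, 0, 0]]

```text
clock: 12.78
position: [0.5545, -0.1213, 0.0582]
tool_rot: [0.0, 1.0, 0.025, 0.001]
wrist_force: [2.1, -0.3, 6.4]
width: 0.0095
grip_force: 41.0
```

Next, small steps until it contacts the stop.

>>> apply_moves:
  moves:
    - [[-0.2, -0.01, 0], [0, 0, 0]]
    - [[-0.4, -0.02, 0], [0, 0, 0]]
    - [[-0.5, -0.03, 0], [0, 0, 0]]
    - [[-0.5, -0.03, 0], [0, 0, 0]]

```text
clock: 13.28
position: [0.55, -0.1215, 0.0582]
tool_rot: [0.0, 1.0, 0.025, 0.002]
wrist_force: [4.3, -0.3, 6.4]
width: 0.0093
grip_force: 40.8
```

>>> apply_moves:
  moves:
    - [[-0.1, -0.01, 0], [0, 0, 0]]
    - [[-0.2, -0.01, 0], [0, 0, 0]]
    - [[-0.2, -0.01, 0], [0, 0, 0]]

```text
clock: 13.65
position: [0.5481, -0.1217, 0.0582]
tool_rot: [0.0, 1.0, 0.025, 0.002]
wrist_force: [4.7, 0.3, 5.8]
width: 0.0094
grip_force: 40.8
```

>>> apply_moves:
  moves:
    - [[-0.1, -0.01, 0], [0, 0, 0]]
    - [[-0.2, -0.01, 0], [0, 0, 0]]
    - [[-0.2, -0.01, 0], [0, 0, 0]]

```text
clock: 14.02
position: [0.5478, -0.1219, 0.0587]
tool_rot: [0.001, 1.0, 0.024, 0.004]
wrist_force: [12.3, 1.5, 4.7]
width: 0.0095
grip_force: 40.6
```

>>> apply_moves:
  moves:
    - [[-0.1, -0.01, 0], [0, 0, 0]]
    - [[-0.2, -0.01, 0], [0, 0, 0]]
    - [[-0.2, -0.01, 0], [0, 0, 0]]

```text
clock: 14.4
position: [0.5474, -0.122, 0.0595]
tool_rot: [0.001, 1.0, 0.024, 0.006]
wrist_force: [17.7, 4.1, 6.6]
width: 0.0092
grip_force: 40.9
```

>>> apply_moves:
  moves:
    - [[0.2, 0, 0], [0, 0, 0]]
    - [[0.2, 0, 0], [0, 0, 0]]

```text
clock: 14.65
position: [0.5478, -0.1219, 0.0586]
tool_rot: [0.001, 1.0, 0.025, 0.004]
wrist_force: [13.0, 2.1, 4.4]
width: 0.0093
grip_force: 40.7
```

>>> apply_moves:
  moves:
    - [[0, 0, 0], [0, 0, 0]]
    - [[0, 0, 0], [0, 0, 0]]
    - [[0, 0, 0], [0, 0, 0]]
    - [[0, 0, 0], [0, 0, 0]]
  jaw: 5

```text
clock: 15.15
position: [0.5447, -0.1214, 0.0571]
tool_rot: [-0.0, 1.0, 0.025, -0.0]
wrist_force: [0.5, -0.8, 0.5]
width: 0.0502
grip_force: 0.0
```

>>> apply_moves:
  moves:
    - [[0, 0, 2], [0, 0, 0]]
    - [[0, 0, 4], [0, 0, 0]]
    - [[0, 0, 8], [0, 0, 0]]
    - [[0, 0, 13], [0, 0, 0]]
    - [[2, 3, 19], [0, 0, 0]]
    - [[4, 8, 22], [0, 0, 0]]
    - [[4, 13, 24], [0, 0, 0]]
    - [[4, 18, 24], [0, 0, 0]]
    - [[2, 23, 22], [0, 0, 0]]
    - [[0, 27, 20], [0, 0, 0]]
    - [[0, 27, 20], [0, 0, 0]]

```text
clock: 16.52
position: [0.5431, 0.1508, 0.2562]
tool_rot: [-0.0, 1.0, 0.027, -0.001]
wrist_force: [-0.1, -0.6, 0.5]
width: 0.0502
grip_force: 0.0
```

```bash
python3 - <<'E'
from h import *
a=camera('scene');b=camera('side')
p=camera('wrist');save('w3',p)
import pickle; pickle.dump(p,open('w3.pkl','wb'))
print(observe()['q'],observe()['position'],p['T'][:3,3])
o=np.zeros((600,800,3),np.uint8)
a2=cv2.resize(a['img'][150:240,215:295],(400,450),interpolation=cv2.INTER_CUBIC); b2=cv2.resize(b['img'][190:280,200:280],(400,450),interpolation=cv2.INTER_CUBIC)
o=np.hstack([a2,b2]);cv2.imwrite('pics/home.png',o[:,:,::-1])
E
```

```text
[5.52457359e-02 3.90390082e-01 1.20481750e+00 2.45383316e-04
 1.54529631e+00 1.57729927e+00] [0.54551966 0.14791113 0.25775719] [0.62221327 0.15301308 0.40023382]
```

View pics/home.png

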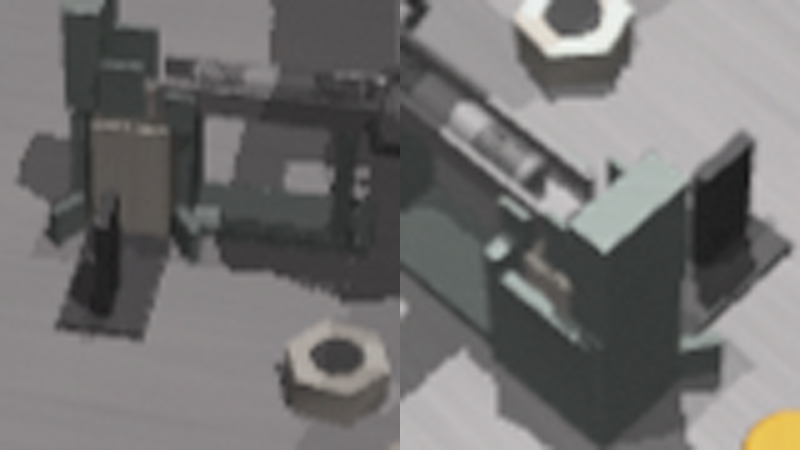

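>>> apply_moves:
  moves:
    - [[-4, -2, 0], [0, 0, 0]]
    - [[-8, -4, -2], [0, 0, 0]]
    - [[-10.8, -5.6, -5], [0, 0, 0]]
    - [[-10.8, -5.6, -8], [0, 0, 0]]
    - [[-10.8, -5.6, -8], [0, 0, 0]]
    - [[-10.8, -5.6, -8], [0, 0, 0]]
  jaw: 4

```text
clock: 17.42
position: [0.4382, 0.0921, 0.1785]
tool_rot: [-0.0, 1.0, 0.024, 0.001]
wrist_force: [0.4, 0.8, 0.1]
width: 0.0402
grip_force: 0.0
```

```bash
python3 - <<'E'
from h import *
from scipy.spatial.transform import Rotation as R
a=camera('scene');b=camera('side')
print('tab',tri([ray(a,236.8,191.6),ray(b,264.4,220.6)]))
o=observe();print(o['position'],o['tool_rot'],o['q'])
p=camera('wrist');cv2.imwrite('pics/w4.png',p['img'][:,:,::-1])
for d in(-.04,.04):
  for pt in [np.array([.4375,.092,.121])+d*np.array([.9986,.0523,0])]:
    c=np.linalg.inv(p['T'])@np.r_[pt,1]; r=np.hypot(c[0],c[1]);t=np.arctan2(r,c[2]); print(p['fx']*t*c[0]/r+p['cx'],p['fx']*t*c[1]/r+p['cy'])
E
```

```text
tab (array([ 0.5473935 , -0.11913836,  0.08856331]), np.float64(0.0015002553732580296))
[0.43793984 0.09243314 0.17842029] [-2.02632067e-04  9.99697774e-01  2.45526985e-02  1.21825446e-03] [-5.79808684e-02  2.53788175e-01  1.65695837e+00  6.42011608e-04
  1.22845137e+00  1.46349029e+00]
256.18351944204016 254.92780529866337
256.095428406009 152.17514911278843
```

View pics/w4.png

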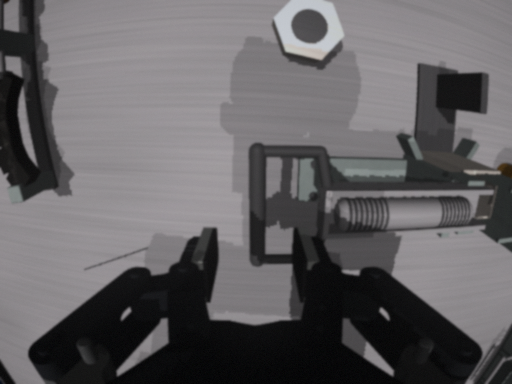

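The wrist view shows the bar at column 257, rows 148–262, centred between the fingers as predicted. The caddy is home, with the tab at x = 0.547.

>>> apply_moves:
  moves:
    - [[0, 0, -2], [0, 0, 0]]
    - [[0, 0, -4], [0, 0, 0]]
    - [[0, 0, -6], [0, 0, 0]]
    - [[0, 0, -7.7], [0, 0, 0]]
    - [[0, 0, -7.7], [0, 0, 0]]
    - [[0, 0, -7.7], [0, 0, 0]]

```text
clock: 18.32
position: [0.4376, 0.0926, 0.1011]
tool_rot: [-0.0, 1.0, 0.025, 0.001]
wrist_force: [0.2, 1.0, -0.3]
width: 0.0403
grip_force: 0.0
```

>>> apply_moves:
  moves:
    - [[0, 0, 0], [0, 0, 0]]
    - [[0, 0, 0], [0, 0, 0]]
    - [[0, 0, 0], [0, 0, 0]]
    - [[0, 0, 0], [0, 0, 0]]
    - [[0, 0, 0], [0, 0, 0]]
  jaw: 0.4
  newtons: 50

```text
clock: 18.95
position: [0.4374, 0.0908, 0.1011]
tool_rot: [0.002, 1.0, 0.025, 0.001]
wrist_force: [-1.2, -13.9, 4.2]
width: 0.0106
grip_force: 48.7
```

```bash
python3 - <<'E'
import numpy as np
# arc of the bar; yaw 3deg, radius .2, hinge 4 mm below bar at level
yd=np.array([-.0523,.9986])
f=lambda t:(.2*np.cos(t)-.004*np.sin(t),.2*np.sin(t)+.004*np.cos(t))
for t in np.arange(0,1.46,.05):
    r,z=f(t);r0,z0=f(0);h=(r-r0)*yd*100;print(round(t,2),h.round(2),round((z-z0)*100,2))
E
```

```text
0.0 [-0.  0.] 0.0
0.05 [ 0.   -0.04] 1.0
0.1 [ 0.01 -0.14] 1.99
0.15 [ 0.01 -0.28] 2.98
0.2 [ 0.03 -0.48] 3.97
0.25 [ 0.04 -0.72] 4.94
0.3 [ 0.05 -1.01] 5.89
0.35 [ 0.07 -1.35] 6.83
0.4 [ 0.09 -1.73] 7.76
0.45 [ 0.11 -2.16] 8.66
0.5 [ 0.14 -2.64] 9.54
0.55 [ 0.17 -3.15] 10.39
0.6 [ 0.19 -3.71] 11.22
0.65 [ 0.23 -4.31] 12.02
0.7 [ 0.26 -4.95] 12.79
0.75 [ 0.29 -5.63] 13.53
0.8 [ 0.33 -6.34] 14.23
0.85 [ 0.37 -7.09] 14.89
0.9 [ 0.41 -7.87] 15.52
0.95 [ 0.45 -8.68] 16.1
1.0 [ 0.5  -9.52] 16.65
1.05 [  0.54 -10.38] 17.15
1.1 [  0.59 -11.27] 17.61
1.15 [  0.64 -12.18] 18.02
1.2 [  0.69 -13.11] 18.39
1.25 [  0.74 -14.05] 18.71
1.3 [  0.79 -15.01] 18.98
1.35 [  0.84 -15.99] 19.2
1.4 [  0.89 -16.97] 19.38
1.45 [  0.94 -17.96] 19.5
```

>>> apply_moves:
  moves:
    - [[0, -0.2, 0.5], [0, 0, 0]]
    - [[0, -0.25, 1], [0, 0, 0]]
    - [[0, -0.35, 2], [0, 0, 0]]
    - [[0, -0.5, 3], [0, 0, 0]]
    - [[0, -0.7, 4], [0, 0, 0]]
    - [[0, -0.9, 4.9], [0, 0, 0]]
    - [[0.1, -1.2, 5.9], [0, 0, 0]]
    - [[0.1, -1.55, 6.8], [0, 0, 0]]
    - [[0.1, -1.95, 7.75], [0, 0, 0]]
    - [[0.1, -1.95, 7.75], [0, 0, 0]]

```text
clock: 20.2
position: [0.4382, 0.0742, 0.1789]
tool_rot: [-0.002, 1.0, 0.025, 0.001]
wrist_force: [1.7, 9.6, 0.8]
width: 0.0102
grip_force: 48.9
```

>>> apply_moves:
  moves:
    - [[0, -0.35, 0.9], [0, 0, 0]]
    - [[0, -0.8, 1.8], [0, 0, 0]]
    - [[0.1, -1.3, 2.65], [0, 0, 0]]
    - [[0.1, -1.85, 3.45], [0, 0, 0]]
    - [[0.1, -2.45, 4.25], [0, 0, 0]]
    - [[0.2, -3.1, 5.05], [0, 0, 0]]
    - [[0.2, -3.8, 5.75], [0, 0, 0]]
    - [[0.2, -4.5, 6.45], [0, 0, 0]]
    - [[0.2, -4.5, 6.45], [0, 0, 0]]

```text
clock: 21.32
position: [0.4404, 0.0302, 0.2447]
tool_rot: [-0.003, 1.0, 0.025, 0.002]
wrist_force: [-0.6, 15.4, 13.6]
width: 0.0104
grip_force: 49.1
```

>>> apply_moves:
  moves:
    - [[0, -0.6, 0.8], [0, 0, 0]]
    - [[0.1, -1.4, 1.45], [0, 0, 0]]
    - [[0.1, -2.2, 2.05], [0, 0, 0]]
    - [[0.2, -3.0, 2.6], [0, 0, 0]]
    - [[0.2, -3.9, 3.1], [0, 0, 0]]
    - [[0.2, -4.8, 3.55], [0, 0, 0]]
    - [[0.3, -5.7, 3.95], [0, 0, 0]]
    - [[0.3, -6.65, 4.35], [0, 0, 0]]
    - [[0.3, -6.65, 4.35], [0, 0, 0]]

```text
clock: 22.45
position: [0.4438, -0.0381, 0.2883]
tool_rot: [-0.0, 1.0, 0.025, 0.003]
wrist_force: [3.2, 6.7, 11.4]
width: 0.0101
grip_force: 51.5
```

>>> apply_moves:
  moves:
    - [[0, -0.9, 0.35], [0, 0, 0]]
    - [[0.1, -1.9, 0.65], [0, 0, 0]]
    - [[0.1, -2.9, 0.9], [0, 0, 0]]
    - [[0.2, -3.9, 1.1], [0, 0, 0]]
    - [[0.2, -4.4, 1.15], [0, 0, 0]]
    - [[0.2, -4.4, 1.15], [0, 0, 0]]
    - [[0.2, -4.4, 1.15], [0, 0, 0]]

```text
clock: 23.32
position: [0.4457, -0.082, 0.2991]
tool_rot: [-0.0, 1.0, 0.025, 0.002]
wrist_force: [3.7, 3.1, 8.4]
width: 0.0098
grip_force: 51.7
```

```bash
python3 - <<'E'
from h import *
a=camera('scene');b=camera('side')
for n,p in (('s',a),('d',b)):
    for r in search_frame(p,'stud')[:2]: print(n,np.round(r['centre'],4),round(r['score'],2))
a2=cv2.resize(a['img'][130:220,205:295],(400,400),interpolation=cv2.INTER_CUBIC); b2=cv2.resize(b['img'][180:270,190:280],(400,400),interpolation=cv2.INTER_CUBIC)
cv2.imwrite('pics/tip.png',np.hstack([a2,b2])[:,:,::-1])
E
```

```text
d [ 0.4454 -0.101   0.2302] 0.71
```

View pics/tip.png

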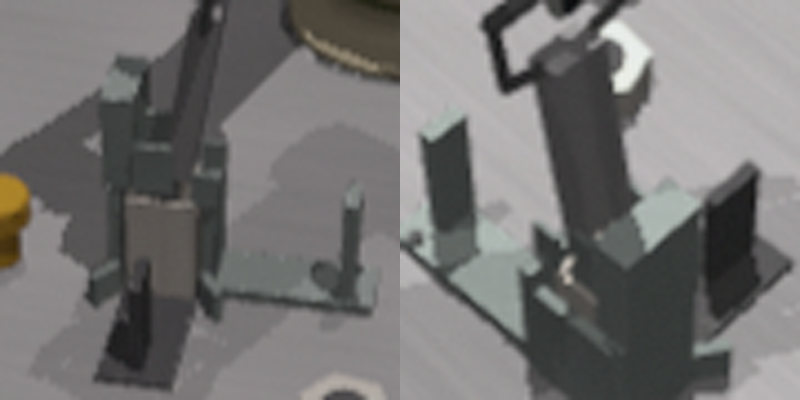

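The scene half shows the tray nearly upright at (195,90), the caddy home at (160,250) and no stud lying outside. The side half agrees, so I nudge it a little further, dwell and then lower.

>>> apply_moves:
  moves:
    - [[0, -0.4, 0.05], [0, 0, 0]]
    - [[0, -0.4, 0.05], [0, 0, 0]]
    - [[0, -0.4, 0.05], [0, 0, 0]]
    - [[0, -0.4, 0.05], [0, 0, 0]]
    - [[0, 0, 0], [0, 0, 0]]

```text
clock: 24.15
position: [0.4457, -0.0824, 0.2988]
tool_rot: [0.0, 1.0, 0.025, 0.002]
wrist_force: [3.2, -0.0, 5.7]
width: 0.0104
grip_force: 51.9
```

>>> apply_moves:
  moves:
    - [[0, 0.5, -0.05], [0, 0, 0]]
    - [[-0.1, 1.5, -0.25], [0, 0, 0]]
    - [[-0.1, 2.5, -0.5], [0, 0, 0]]
    - [[-0.2, 3.5, -0.8], [0, 0, 0]]
    - [[-0.2, 4.4, -1.15], [0, 0, 0]]
    - [[-0.2, 4.4, -1.15], [0, 0, 0]]

```text
clock: 24.9
position: [0.4434, -0.0376, 0.2862]
tool_rot: [-0.0, 1.0, 0.025, 0.001]
wrist_force: [5.8, 2.1, 3.3]
width: 0.0101
grip_force: 53.1
```

>>> apply_moves:
  moves:
    - [[0, 0.95, -0.4], [0, 0, 0]]
    - [[0, 1.85, -0.8], [0, 0, 0]]
    - [[-0.1, 2.75, -1.25], [0, 0, 0]]
    - [[-0.1, 3.65, -1.75], [0, 0, 0]]
    - [[-0.2, 4.45, -2.3], [0, 0, 0]]
    - [[-0.2, 5.25, -2.9], [0, 0, 0]]
    - [[-0.3, 6.05, -3.55], [0, 0, 0]]
    - [[-0.3, 6.65, -4.3], [0, 0, 0]]
    - [[-0.3, 6.65, -4.3], [0, 0, 0]]

```text
clock: 26.02
position: [0.44, 0.0299, 0.243]
tool_rot: [-0.002, 1.0, 0.025, 0.001]
wrist_force: [3.0, 7.6, 7.9]
width: 0.0101
grip_force: 53.6
```

```bash
python3 - <<'E'
from h import *
a=camera('scene');b=camera('side')
save('l1s',a);save('l1d',b)
for n,p in (('s',a),('d',b)):
    for t in ('stud','tray'):
        for r in search_frame(p,t)[:2]: print(n,t,np.round(r['centre'],4),round(r['score'],2))
E
```

```text
s tray [ 0.4552 -0.043   0.1998] 0.63
d stud [ 0.4418 -0.046   0.1923] 0.68
d stud [ 0.4229 -0.0919  0.1282] 0.41
d tray [ 0.5336 -0.1289  0.0223] 0.66
d tray [ 0.443  -0.0435  0.1912] 0.57
```

```bash
python3 - <<'E'
from h import *
import glob
b=camera('side');img=b['img'];
o=observe()['position'];H=np.array([.448,-.1093,.118]);B=o+[0,0,.019];u=(B-H)/np.linalg.norm(B-H);x=np.array([.9986,.0523,0]);n=np.cross(x,u)
print(np.linalg.norm(B-H),n)
old=cv2.imread('pics/side.png')[:,:,::-1]
B0=np.array([.4375,.0915,.121]);u0=(B0-H)/np.linalg.norm(B0-H);n0=np.cross(x,u0)
for im,u,n in((img,u,n),(old,u0,n0)):
  for off in(-.008,0,.008):
    P=[proj(b,H+u*s+n*.01+x*off) for s in np.arange(0,.205,.008)]
    print([int(im[int(round(v)),int(round(c))].mean()) for c,v in P])
# around the throat: stud top expected at bay centre, z .126
for z in(.10,.126,.14): print(proj(b,[.4489,-.1275,z]))
E
```

```text
0.20042667237638107 [ 0.03764865 -0.7188516   0.69409053]
[161, 130, 135, 132, 133, 132, 131, 133, 132, 134, 133, 121, 118, 118, 104, 103, 95, 79, 78, 91, 170, 183, 186, 56, 54, 57]
[168, 113, 112, 102, 102, 122, 103, 113, 95, 95, 123, 87, 98, 97, 79, 114, 96, 80, 79, 93, 176, 182, 182, 17, 14, 17]
[178, 73, 82, 71, 74, 67, 68, 78, 67, 77, 77, 62, 73, 66, 71, 65, 62, 65, 66, 96, 166, 182, 183, 155, 19, 17]
[188, 189, 98, 62, 126, 96, 88, 93, 98, 147, 127, 129, 135, 127, 120, 108, 77, 94, 99, 59, 179, 178, 178, 177, 60, 107]
[190, 189, 189, 73, 148, 135, 140, 125, 144, 178, 185, 185, 174, 177, 168, 129, 126, 117, 135, 90, 180, 178, 179, 164, 51, 104]
[67, 89, 81, 74, 99, 111, 106, 98, 109, 147, 135, 154, 137, 116, 144, 98, 115, 102, 85, 67, 177, 176, 176, 161, 61, 93]
(np.float64(239.6), np.float64(240.5))
(np.float64(239.5), np.float64(234.6))
(np.float64(239.4), np.float64(231.4))
```

The tray profile is flat (the bright stud section is gone), so the stud has left. I carry on lowering.

>>> apply_moves:
  moves:
    - [[0, 0.7, -0.7], [0, 0, 0]]
    - [[-0.1, 1.4, -1.45], [0, 0, 0]]
    - [[-0.1, 2.05, -2.2], [0, 0, 0]]
    - [[-0.1, 2.65, -3], [0, 0, 0]]
    - [[-0.2, 3.2, -3.85], [0, 0, 0]]
    - [[-0.2, 3.7, -4.7], [0, 0, 0]]
    - [[-0.2, 4.2, -5.55], [0, 0, 0]]
    - [[-0.2, 4.6, -6.45], [0, 0, 0]]
    - [[-0.2, 4.6, -6.45], [0, 0, 0]]

```text
clock: 27.5
position: [0.4378, 0.0743, 0.1774]
tool_rot: [-0.0, 1.0, 0.025, -0.001]
wrist_force: [4.3, -0.3, -0.9]
width: 0.01
grip_force: 54.5
```

>>> apply_moves:
  moves:
    - [[0, 0.35, -0.95], [0, 0, 0]]
    - [[0, 0.7, -1.9], [0, 0, 0]]
    - [[0, 1, -2.8], [0, 0, 0]]
    - [[-0.1, 1.25, -3.8], [0, 0, 0]]
    - [[-0.1, 1.45, -4.7], [0, 0, 0]]
    - [[-0.1, 1.6, -5.6], [0, 0, 0]]
    - [[-0.1, 1.65, -6.3], [0, 0, 0]]
    - [[-0.1, 1.65, -6.8], [0, 0, 0]]
    - [[-0.1, 1.65, -6.8], [0, 0, 0]]

```text
clock: 28.62
position: [0.4369, 0.0905, 0.1099]
tool_rot: [-0.0, 1.0, 0.025, -0.0]
wrist_force: [0.1, -4.7, -2.3]
width: 0.01
grip_force: 52.6
```

>>> apply_moves:
  moves:
    - [[0, 0, -0.3], [0, 0, 0]]
    - [[0, 0, -0.6], [0, 0, 0]]
    - [[0, 0, -0.8], [0, 0, 0]]
    - [[0, 0, -0.8], [0, 0, 0]]

```text
clock: 29.12
position: [0.437, 0.0907, 0.1032]
tool_rot: [-0.0, 1.0, 0.025, 0.001]
wrist_force: [-2.6, -3.3, 12.5]
width: 0.0098
grip_force: 54.1
```

>>> apply_moves:
  moves:
    - [[0, 0, -0.1], [0, 0, 0]]
    - [[0, 0, -0.2], [0, 0, 0]]
    - [[0, 0, -0.2], [0, 0, 0]]

```text
clock: 29.5
position: [0.4372, 0.0908, 0.1026]
tool_rot: [-0.0, 1.0, 0.025, 0.001]
wrist_force: [-8.4, -3.4, 29.7]
width: 0.0101
grip_force: 56.2
```

Resting on its stop. I relax, open and withdraw straight up.

>>> apply_moves:
  moves:
    - [[0, 0, 0.2], [0, 0, 0]]
    - [[0, 0, 0.2], [0, 0, 0]]

```text
clock: 29.75
position: [0.437, 0.0908, 0.1028]
tool_rot: [-0.001, 1.0, 0.025, 0.0]
wrist_force: [-2.5, -1.9, 9.4]
width: 0.0101
grip_force: 54.2
```

>>> apply_moves:
  moves:
    - [[0, 0, 0], [0, 0, 0]]
    - [[0, 0, 0], [0, 0, 0]]
    - [[0, 0, 0], [0, 0, 0]]
    - [[0, 0, 0], [0, 0, 0]]
  jaw: 4

```text
clock: 30.25
position: [0.4369, 0.0907, 0.1022]
tool_rot: [-0.0, 1.0, 0.025, -0.0]
wrist_force: [-0.6, -0.7, 0.3]
width: 0.0399
grip_force: 0.0
```

>>> apply_moves:
  moves:
    - [[0, 0, 2], [0, 0, 0]]
    - [[0, 0, 4], [0, 0, 0]]
    - [[0, 0, 8], [0, 0, 0]]
    - [[0, 0, 13], [0, 0, 0]]
    - [[-3, 3, 18], [0, 0, 0]]
    - [[-5, 8, 20], [0, 0, 0]]
    - [[-5, 13, 20], [0, 0, 0]]
    - [[-5, 18, 20], [0, 0, 0]]
    - [[-5, 18, 20], [0, 0, 0]]
    - [[-5, 18, 20], [0, 0, 0]]

```text
clock: 31.5
position: [0.3868, 0.2703, 0.3021]
tool_rot: [-0.0, 1.0, 0.025, -0.0]
wrist_force: [-0.7, 0.1, -0.1]
width: 0.0399
grip_force: 0.0
```

```bash
python3 - <<'E'
from h import *
a=camera('scene');b=camera('side')
for n,p in (('s',a),('d',b)):
    for t in ('stud','tray','caddy_tab','nut_a','plug','spacer','clamp','wrench'):
        for r in search_frame(p,t)[:2]: print(n,t,np.round(r['centre'],4),round(r['score'],2))
im=b['img'].astype(int).mean(2)
H=np.array([.448,-.1093,.118]);B0=np.array([.4375,.0905,.121]);u=(B0-H)/.2;x=np.array([.9986,.0523,0])
P=[proj(b,H+u*s+[0,0,.01]) for s in np.arange(0,.205,.008)];print([int(im[int(round(v)),int(round(c))]) for c,v in P])
old=cv2.imread('pics/side.png').astype(int).mean(2)
print(im[222:246:1,226:252:2].astype(int)); 
for z in(.006,.066,.126): print(proj(b,[.4489,-.1275,z]),proj(a,[.4489,-.1275,z]))
A=[(503,187),(98,122)]
E
```

```text
s tray [ 0.443  -0.0097  0.1258] 0.75
s caddy_tab [ 0.484  -0.118   0.0306] 0.73
s caddy_tab [ 0.455  -0.0685  0.1203] 0.52
s nut_a [0.6892 0.1302 0.0276] 0.74
s nut_a [0.6023 0.0507 0.0318] 0.73
s plug [ 0.6492 -0.3074  0.0169] 0.74
s plug [ 0.4672 -0.265   0.0591] 0.52
s spacer [ 0.6477 -0.3072  0.0119] 0.55
s clamp [0.5614 0.3885 0.0596] 0.91
s clamp [ 0.4854 -0.1214  0.027 ] 0.56
s wrench [ 0.6179 -0.4847  0.0026] 0.61
s wrench [0.6863 0.1319 0.0304] 0.4
d tray [ 0.4413 -0.0092  0.1232] 0.92
d caddy_tab [ 0.423  -0.0919  0.1203] 0.59
d caddy_tab [ 0.5314 -0.1301  0.0226] 0.55
d nut_a [0.5781 0.0393 0.0275] 0.66
d nut_a [0.6631 0.1148 0.0273] 0.59
d plug [ 0.4428 -0.2775  0.0675] 0.87
d spacer [ 0.6319 -0.3151  0.0213] 0.77
d clamp [0.5273 0.3823 0.06  ] 0.67
d wrench [ 0.6014 -0.4937  0.0046] 0.81
[195, 195, 195, 195, 168, 195, 194, 194, 193, 195, 193, 168, 193, 193, 191, 193, 191, 192, 69, 82, 185, 158, 159, 147, 73, 104]
[[126  85  65  95 174 182 181 187 131 179 182 178 180]
 [168 122  79  65 118 184 173 184  69 159 180 179 180]
 [195 168  98  69  65 160 167 182  58 127 179 180
[... 695 characters left out ...]
 182 185 131  56  58  57]
 [ 63  85  60  61  63  62 138 185 175  72  56  57  56]
 [ 76  89  60  61  61  61  67 175 121  58  57  57  55]
 [105  85  62  61  60  61  63 127  61  57  58  56  57]
 [132  85  61  60  61  58  61  58  58  57  57  58  57]
 [124 111  65  61  61  61  62  62  60  57  58  58  55]
 [103 129  80  63  62  62  58  61  57  57  57  57  56]
 [ 86 112 100  84  61  59  60  61  56  57  57  58  58]
 [ 87  85 107 121  61  60  59  60  56  58  58  55  56]]
(np.float64(239.8), np.float64(260.0)) (np.float64(241.5), np.float64(191.8))
(np.float64(239.7), np.float64(247.8)) (np.float64(241.3), np.float64(178.9))
(np.float64(239.5), np.float64(234.6)) (np.float64(241.2), np.float64(165.3))
```

The tray is level and empty, and the bystanders haven't moved. I look down the throat with the wrist camera to confirm the stud.

>>> apply_moves:
  moves:
    - [[0, -4, 2], [0, 0, 0]]
    - [[0, -8, 4], [0, 0, 0]]
    - [[0, -13, 6], [0, 0, 0]]
    - [[0, -18, 6], [0, 0, 0]]
    - [[1, -23, 6], [0, 0, 0]]
    - [[1, -28, 6], [0, 0, 0]]
    - [[1, -33, 6], [0, 0, 0]]
    - [[1, -37, 6], [0, 0, 0]]
    - [[1, -38.5, 6], [0, 0, 0]]
    - [[1, -38.5, 6], [0, 0, 0]]
    - [[1, -38.5, 6], [0, 0, 0]]

```text
clock: 33.78
position: [0.397, -0.1133, 0.3624]
tool_rot: [-0.0, 1.0, 0.025, 0.0]
wrist_force: [0.6, 0.4, -0.2]
width: 0.0401
grip_force: 0.0
```

```bash
python3 - <<'E'
from h import *
p=camera('wrist');save('w5',p)
for t in ('stud','caddy_pocket','tray','caddy'):
    for r in search_frame(p,t)[:3]: print(t,np.round(r['centre'],4),round(r['score'],2))
def pf(X):
    c=np.linalg.inv(p['T'])@np.r_[X,1]; r=np.hypot(c[0],c[1]);t=np.arctan2(r,c[2]); return p['fx']*t*c[0]/r+p['cx'],p['fx']*t*c[1]/r+p['cy']
print(p['T'][:3,3]); c=pf([.4489,-.1275,.126]); print(c,pf([.4489,-.1275,.006]))
u,v=map(int,c); im=p['img'].astype(int).mean(2)
print(im[v-24:v+25:2,u-24:u+25:2].astype(int))
E
```

```text
stud [ 0.4446 -0.1272  0.1267] 0.91
stud [ 0.4417 -0.0093  0.1197] 0.32
caddy_pocket [ 0.4399 -0.068   0.1311] 0.58
caddy_pocket [ 0.5078 -0.1219  0.0099] 0.56
tray [ 0.4382 -0.0116  0.1154] 0.89
caddy [ 0.5036 -0.1245  0.0047] 0.82
caddy [ 0.4395 -0.0644  0.1269] 0.48
[ 0.47406174 -0.10874811  0.50511933]
(np.float64(268.59934470015037), np.float64(117.15122716619511)) (np.float64(265.32061784585494), np.float64(112.23094826711046))
[[116  99  69  66  66  65  65  65  66  63  67  64  64  64  66  63  66  65
   64  76 116 123 113  82 104]
 [ 97  98  70  66  67  67  66  66  63  63  65  65  66  64  64  65  65  63
   64  76 114 115  88  93 116]
 [ 73  94 101 103 104 103 102  99  97  96  96  96  97  96  94  86  84  82
   81  88 116 104  85 112 115]
 [ 86 106 159 176 174 173 171 148 128 126 126 127 128 125 123 117 115 113
  113 114 124 135 115 116 107]
 [110 106 127 133 113 111 109  96 109 111 111 111 111 113 112 111 110 111
  112 111 115 142 109 101  78]
 [ 81  88  89  76  54  42  37  43  59  62  61  61  63  62  63  62  63  67
   70  69  67  79  58  57  56]
 [112 115 116 114 106  65  34  3
[... 1263 characters left out ...]
53  52  57  63  63  62  52  51  52  51
   49  47  46  44  55 108 119]
 [117 125 141 148 143  90  54  50  56  63  65  65  64  62  54  54  55  55
   56  54  47  46  55 106 119]
 [103 104 113 128 130  95  72  60  54  57  56  57  54  56  55  57  56  57
   55  51  45  46  55 107 118]
 [107  98  77  81  81  86  80  62  49  49  50  49  47  50  49  49  48  49
   48  48  46  48  58 108 119]
 [ 94  87  55  46  49  57  52  66  91  94  94  95  95  93  93  90  91  90
   89  88  81  56  60 109 119]
 [ 59  76  75  60  59  72  79 100 133 136 138 137 136 137 137 133 133 135
  135 133 121  68  63 110 120]
 [ 70 105 113 106 106 109 112 114 124 123 123 122 103  94  95  93  94  95
   96  90  82  58  65 112 120]]
```

The stud's round end sits in the middle of the pocket at z ≈ 0.127, so it is standing on the pocket floor.

```bash
python3 -c "
from station import *
print(finish_job())"
```

```text
the job is handed in; nothing more can be done
None
```

The caddy is home in the bay with the stud standing in its pocket, the tray was lowered gently to level, and the bystanders didn't move. I handed the job in at about 34 s; joint 6 read -2.883 rad against its -2.88 limit during one mistaken turn, which could count against it.

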